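# Push the cutting board out over the end of the ledge

## Task

Without gripping or lifting it, push the wooden cutting board flat on the steel ledge until its long side lies against the ledge's back upstand and its end sticks out past the ledge's open end (the end without an upstand), so that the whole hanging hole is clear of the ledge and someone can take hold of the edge. Keep at least two thirds of the board's length on the ledge, and leave everything else where it stands.

Things in the scene. Friction and masses are not known exactly. Their poses are not given: they have to be found in the camera images.
- ledge: Fixed steel ledge, flat top 170 mm deep (x) by 400 long (y), 60 mm above the counter. Origin on the counter under the centre of the top; x to the back, away from the robot, y along it to its closed end, z up. Back edge: upstand 29 mm above the top, front face at x = +77 mm. Closed end: same upstand, inner face y = +192 mm. Front and other end (y = -200 mm) are open. Two caps stand near the closed end.
- open_end (a point): Middle of the ledge's open end, at the height of its top (ledge frame x 0, y -200, z 60 mm); axes as the ledge's.
- board_centre (a point): Centre of the loose thin wooden cutting board, half-way up (4 mm above its underside): 100 mm (x) by 180 mm (y) by 8 mm thick, about 0.16 kg, lying flat on the ledge off the back upstand and up to 0.2 rad askew. y points from the hanging-hole end to the other end, x to the long side facing the back upstand, z up.
- board_hole (a point): Centre of the board's hanging hole, a round through hole 18 mm across, 22 mm from the board's end that lies towards the ledge's open end; half-way up the board; axes as the board's.
- board_lead (a point): Middle of the board's end nearest the hanging hole (the end that is to stick out), half-way up; axes as the board's.
- board_back_lead (a point): Corner of the board at the back upstand side and the hanging-hole end, half-way up.
- board_back_trail (a point): Corner of the board at the back upstand side and the end away from the hole, half-way up.
- cap_a: Black bottle cap, 33 mm across, 19 mm high, standing on the ledge near its closed end. Origin under its centre. Bystander.
- cap_b: Second black bottle cap like cap_a, also standing on the ledge near its closed end. Origin under its centre. Bystander.
- bottle_a: Amber drink bottle, 77 mm across, 222 mm high, at the back of the counter. Origin under its centre. Bystander.
- bottle_b: Second amber bottle like bottle_a, at the back. Origin under its centre. Bystander.
- label_roll: White roll of labels lying flat, 82 mm across, 38 mm high, at the back. Origin under its centre. Bystander.
- marker: Marker pen, 135 mm long, 17 mm thick, lying on the counter behind the gas ring. Origin under its centre. Bystander.
- board: The same cutting board; this origin is the centre of its underside (4 mm below board_centre), axes as board_centre.

How it is judged:
By the outcome, as a careful person would: the job done as asked, in the order asked, and still so for the second after the job is handed in, with the robot touching nothing.
It also fails if it takes over 51 s, if anything falls off the work surface, if the arm or the gripper's body presses on something with over 40 N, if the wrist force passes 120 N, or if a joint passes its speed limit or range.

## Robot

A 7-joint arm with a two-finger parallel gripper is mounted at the origin on a cart in front of the work surface, level with it; the furniture and walls round the work are solid. World frame = base frame: x ahead of the robot, y to its left, z up, the work surface at z = 0. Lengths are in mm, angles in rad, forces in N, time in s.
With the tool pointing down it reaches from about 400 to 875 mm from the base axis. Payload 4.4 kg.
Tool frame: the origin (TCP) lies at the very end of the fingers, on their centre line; the grasp point (between the pads) lies 19 mm behind it; z points along the fingers, x is the direction in which the jaws open and shut, and the axes are right-handed (so a half turn about z gives the same grasp; the last joint's range is limited). The gripper opens to 85 mm and grips with 20 to 120 N. Pads are 22 mm wide; open, the fingers measure 114 mm over their backs; the gripper's body (76 mm by 85 mm) begins 54 mm behind the grasp point. The pads swing forward as they close: fully open they stand 13 mm farther back than shut.
Start: joints at [1.282, 0.628, 0.038, 1.517, -0.027, 0.996, -0.02], TCP at [143.653, -633.942, 208.513] pointing down, gripper open.
Joint ranges: [-3.06, 3.06], [-0.37, 2.12], [-1.25, 1.32], [0.18, 2.47], [-1.1, 4.24], [0.23, 1.98], [-2.94, 2.94]. Speed limits (rad/s): [2.57, 2.57, 3.14, 3.14, 3.14, 3.14, 3.14].

## Interface

Orientations are given as [roll, pitch, yaw] about the fixed x, y, z axes, in that order (R = Rz(yaw) Ry(pitch) Rx(roll)).
In Python, from cell import ctrl, get_image, job, models gives the robot as it stands.
- The arm moves only by the tool move_arm, never from a script. Its argument "moves" is a list that holds one entry, the list of rows, each a list of 6 numbers: the shift along the tool's x, y, z in m, then the turn, a rotation vector about the tool's x, y, z in rad. A call has 1 to 20 rows; each row is the pose to reach, as a shift and turn from the pose commanded when the call began, along the tool's axes at that moment; what a row does not reach only later rows make up. A row lasts 1/8 s, in which the tool goes at most 62.5 mm and 10.7 degrees, less where a joint would pass 70% of its speed; a pose out of reach is approached as far as the arm can. A call with a gripper value outside its range is refused whole. "jaw" is the opening, from 0 (shut) to 1 (fully open), set as the call begins (left out, the last holds). The fingers move at their own pace and stop on an object; the grip force is fixed at half the most. Time passes only in rows, so rows that repeat a pose let the fingers close. It gives the time, the measured TCP pose, the force and the opening at its end, in the units of the state.
- ctrl.read_state(): the state, without advancing time (a new reading comes with each control period).
- get_image(name): name is "scene" or "top" or "wrist"; returns a dict with "color" (384x512x3 uint8, blue, green, red), "fov_y" (degrees; the focal length in pixels is half the picture's height over the tangent of half this angle, whatever the lens; pixels are square), "cx", "cy" (the principal point, pixels), "origin" and "orientation" of the camera in the world; the wrist camera has in their place "hand_eye" (4x4, takes a point from camera to tool coordinates, whose origin is the TCP and whose axes are the tool frame's). Camera axes: x right, y up, looking along -z (the intrinsics and any distortion apply to the point x, -y, -z); pixel columns grow to the right and rows downward; lengths in mm; the calibration is good to about 2 mm. The wrist camera is an equidistant fisheye: a pixel r from the principal point sees the ray r / f radians off the axis. A picture is of the moment at which its call begins: read the wrist's pose just before it. There is no depth.
- job.finish_job(): hands the job in, once; it reports no verdict.
Trained networks look in the newest picture that a camera, given by its name, has taken for a name from the list of things; names that differ only in an ending like _2 or _b are one class to them, and where a whole thing is asked for, a point or a joint stands for the part that bears it (a point fixed in the world has none). Each returns a list of dicts, best first, with "score" (0 to 1); they miss things now and then, are a little off and sometimes report something else, mostly with a low value. They report only what shows in the picture. A call takes as long as a camera call.
- models.cut_out(camera, thing): "pixels" (384x512 bool, what is visible of it) and "uv" ([column, row] in pixels, amid what is visible of it).
- models.place_of(camera, thing): "uv" ([column, row] in pixels: a listed point, or the origin of a listed thing).
The state is a dict: "clock": time; "qpos": joint angles; "qd": joint speeds; "tau": joint torques, N m; "eef_pos": TCP position; "tool_rot": TCP orientation; "force": force on the tool from outside, world axes, zero at the start; "torque": the same for the moment, N m; "width": finger opening in mm.
Only numpy, scipy, OpenCV 4.12 (cv2) and the standard library are available. Lean on these libraries where they do the work, as an engineer would, in place of code of your own. Each camera call takes 0.05 s, during which the arm holds its last target.

## Working session

There is one attempt and no reset: what is moved stays moved. The work goes in short steps, Python scripts to look and compute and a tool call to move; the robot and the scene stay as the last step left them, time stands still between calls to the robot, and variables do not carry over. Pictures are saved under pics/ and viewed, and the job is handed in when it is done.

Besides the shell and the picture viewer there is one more tool, called after "Emit:" as name(argument=value, ...) on one line, values as JSON. move_arm: Moves the arm, as the interface text tells. Its arguments: {"type":"object","properties":{"moves":{"type":"array","items":{"type":"array","items":{"type":"array","items":{"type":"number"}}}},"jaw":{"type":"number"}},"required":["moves"]}

```bash
ls; mkdir -p pics
cat > h.py <<'E'
import numpy as np, cv2
from scipy.spatial.transform import Rotation as R
from cell import ctrl,get_image,job,models
def orient(o):
    o=np.array(o,float)
    if o.shape==(3,3): return o
    return R.from_euler('xyz',o).as_matrix()
def ray(im,uv,st=None):
    f=192/np.tan(np.radians(im['fov_y'])/2)
    d=np.array([(uv[0]-im['cx'])/f,-(uv[1]-im['cy'])/f,-1.])
    return np.array(im['origin'],float),orient(im['orientation'])@d
def onz(im,uv,z):
    o,d=ray(im,uv); return o+d*(z-o[2])/d[2]
def proj(im,p):
    f=192/np.tan(np.radians(im['fov_y'])/2)
    c=orient(im['orientation']).T@(np.array(p,float)-np.array(im['origin']))
    return [im['cx']+f*c[0]/-c[2], im['cy']-f*c[1]/-c[2]]
E
python3 - <<'E'
from h import *
print(ctrl.read_state())
for n in ['scene','top','wrist']:
    im=get_image(n); cv2.imwrite(f'pics/{n}0.png',im['color'])
    print(n,{k:v for k,v in im.items() if k!='color'})
    for t in ['ledge','open_end','board_centre','board_hole','board_lead','board_back_lead','board_back_trail','cap_a','bottle_a','label_roll','marker','board']:
        print(n,t,[(np.round(r['uv'],1).tolist(),round(r['score'],2)) for r in models.place_of(n,t)[:3]])
E
```

```text
pics
{'clock': 0.0, 'qpos': array([ 1.28219566,  0.62933911,  0.03842359,  1.51835365, -0.02702213,
        0.99628835, -0.01999456]), 'qd': array([ 0.00106486, -0.00242253,  0.00011177, -0.00026968, -0.00066753,
       -0.00146361,  0.00174048]), 'tau': array([-7.11801613e-05, -5.63402188e+01,  1.22581758e+00, -1.93448585e+01,
        1.07946209e-02,  1.06764186e-02,  7.99497748e-07]), 'eef_pos': array([ 143.52590282, -633.28326713,  207.59791698]), 'tool_rot': array([-3.14158731e+00,  1.87139957e-03, -1.34798708e+00]), 'force': array([ 0.48733466, -0.3371255 , -0.29761412]), 'torque': array([0.03392473, 0.04339388, 0.03352388]), 'width': 85.52444909164869}
scene {'fov_y': 49.75107416750641, 'cx': 252.51029656978903, 'cy': 192.1516401659887, 'origin': array([113.03609035, 595.65906723, 886.44179278]), 'orientation': array([ 8.58790457e-01, -1.34608390e-03, -2.63250247e+00])}
scene ledge [([286.1, 203.6], 0.93)]
scene open_end [([333.3, 164.7], 0.94), ([172.7, 227.5], 0.7), ([266.2, 187.2], 0.53)]
scene board_centre [([301.0, 187.6], 0.95), ([286.0, 203.2], 0.35)]
scene board_hole [(
[... 1331 characters left out ...]
oard [([305.9, 237.9], 0.93)]
wrist {'fov_y': 65.70646984690485, 'cx': 251.52758302958063, 'cy': 194.09012124411993, 'hand_eye': array([[ 9.99999106e-01, -1.59414087e-04,  1.32739968e-03,
         7.81880497e-02],
       [ 2.61532206e-04, -9.50357822e-01, -3.11159030e-01,
        -8.13588219e+01],
       [ 1.31110780e-03,  3.11159099e-01, -9.50356931e-01,
        -1.64514674e+02],
       [ 0.00000000e+00,  0.00000000e+00,  0.00000000e+00,
         1.00000000e+00]])}
wrist ledge []
wrist open_end []
wrist board_centre []
wrist board_hole []
wrist board_lead []
wrist board_back_lead []
wrist board_back_trail []
wrist cap_a []
wrist bottle_a []
wrist label_roll []
wrist marker []
wrist board []
```

Run:
```python
import cv2
a=cv2.imread('pics/top0.png');cv2.imwrite('pics/topc.png',cv2.resize(a[110:310,100:400],None,fx=2.6,fy=2.6,interpolation=cv2.INTER_CUBIC))
```

```text
(no output)
```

View pics/top0.png

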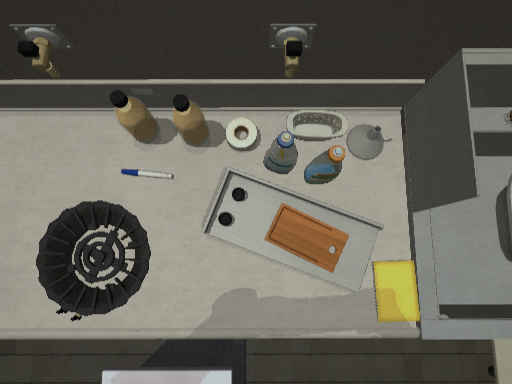

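View pics/scene0.png

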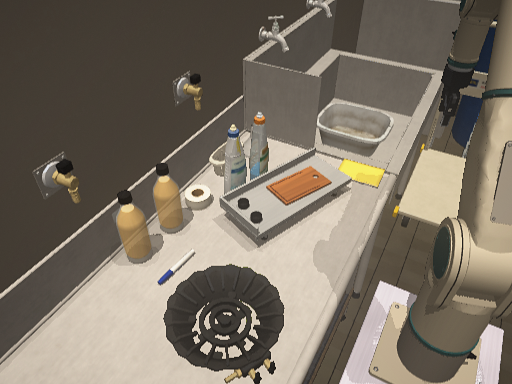

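View pics/topc.png

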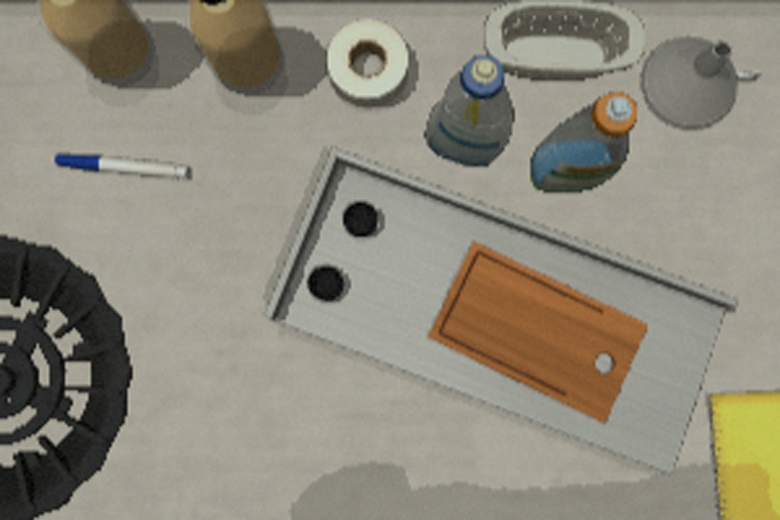

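The top view shows the ledge running from about (203,232) to (358,291), with the orange board centred near (306,238) and its hole near (332,250). The two caps are at (225,219) and (238,194). Next I'll fit the ledge and board poses.

```bash
cat >> h.py <<'E'
def board_seg(im,lo=60):
    hsv=cv2.cvtColor(im['color'],cv2.COLOR_BGR2HSV)
    m=((hsv[...,0]<16)&(hsv[...,1]>120)&(hsv[...,2]>60)).astype(np.uint8)
    n,l,s,c=cv2.connectedComponentsWithStats(m); 
    return m,l,s,c
E
python3 - <<'E'
from h import *
im=get_image('top')
a=im['color']; cv2.imwrite('pics/topL.png',cv2.resize(a[155:245,195:295],None,fx=7,fy=6.5,interpolation=cv2.INTER_CUBIC))
cv2.imwrite('pics/topR.png',cv2.resize(a[205:300,290:390],None,fx=7,fy=6.3,interpolation=cv2.INTER_CUBIC))
r=models.cut_out('top','board')[0]
m=r['pixels'].astype(np.uint8); print(r['score'],m.sum())
c=max(cv2.findContours(m,0,2)[0],key=cv2.contourArea)
print(cv2.minAreaRect(c))
w=np.array([onz(im,p[0]+0.0,68)[:2] for p in c],np.float32)
rc=cv2.minAreaRect(w);print(rc,cv2.boxPoints(rc))
for t in ['cap_a','ledge']:
  for q in models.cut_out('top',t)[:3]:
    print(t,q['score'],q['uv'],onz(im,q['uv'],79),q['pixels'].sum())
print('hole',onz(im,[335.3,249.7],64)); print('open',onz(im,[370,259],60))
E
```

```text
0.61 3012
((307.2000427246094, 236.60000610351562), (75.13188171386719, 42.0380744934082), 26.56505012512207)
((471.81298828125, -343.0291442871094), (178.69265747070312, 102.36113739013672), 62.99538040161133) [[ 385.64386 -399.39487]
 [ 476.84454 -445.8732 ]
 [ 557.9821  -286.66342]
 [ 466.78143 -240.18509]]
cap_a 0.6 [236.2, 192.8] [ 576.74112239 -172.09356685   79.        ] 144
cap_a 0.55 [224.9, 214.5] [ 523.7820439  -145.17577063   79.        ] 147
ledge 0.56 [271.5, 218.6] [ 513.74821035 -257.43569666   79.        ] 8762
hole [ 439.8082205  -411.40653788   64.        ]
open [ 417.58368282 -495.17332185   60.        ]
```

View pics/topL.png

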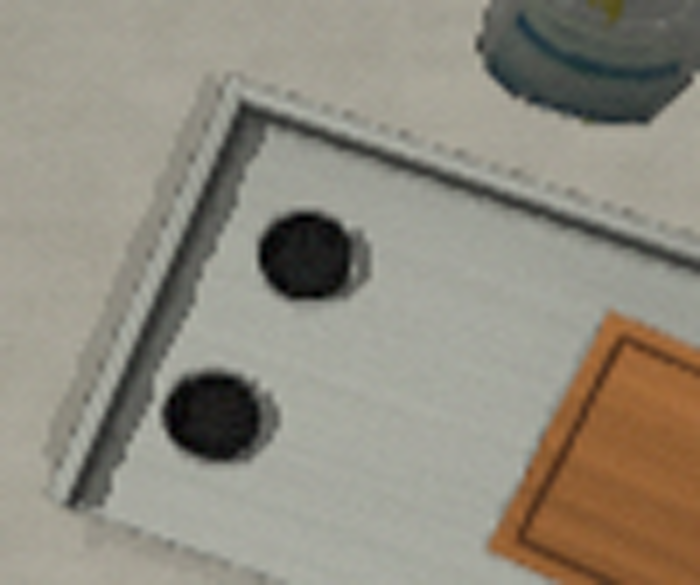

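View pics/topR.png

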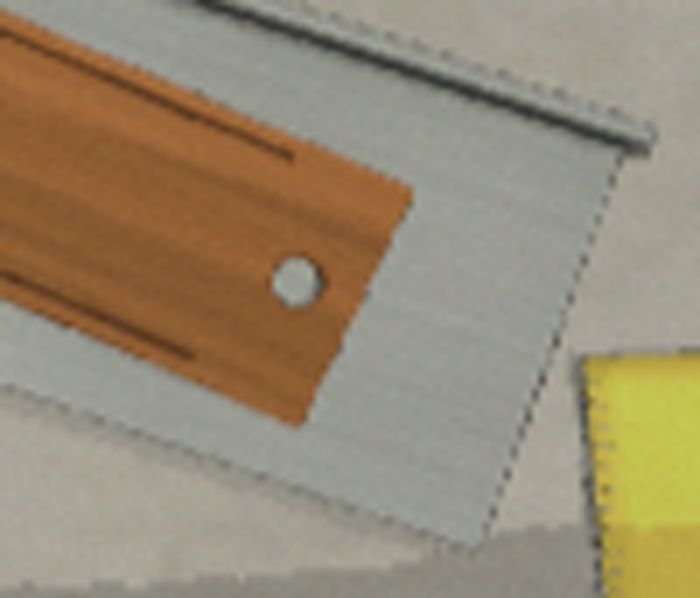

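```bash
cat > fit.py <<'E'
from h import *
from scipy.optimize import least_squares
def fit(im,mod,uv,x0):
    mod=np.array(mod,float);uv=np.array(uv)
    def tr(p): 
        c,s=np.cos(p[2]),np.sin(p[2]); return np.c_[p[0]+c*mod[:,0]-s*mod[:,1],p[1]+s*mod[:,0]+c*mod[:,1],mod[:,2]]
    f=lambda p:(np.array([proj(im,q) for q in tr(p)])-uv).ravel()
    r=least_squares(f,x0,x_scale=[10,10,.1],loss='soft_l1');return r.x,f(r.x).reshape(-1,2)
E
python3 - <<'E'
from fit import *
im=get_image('top')
L,res=fit(im,[[-85,-200,60],[85,-200,89],[77,-200,89],[77,-200,60],[85,200,89],[77,192,89],[-85,200,89],[-85,192,89]],
 [[359,292],[383.1,226],[382.1,229.9],[378.9,229.6],[227.1,166.5],[230,171.6],[202.1,230.4],[205.3,233.2]],[490,-310,-.4])
print(L,res.round(1).tolist())
B,res=fit(im,[[50,-90,68],[-50,-90,68],[50,90,68],[-50,90,68]],[[348.6,235.2],[332.9,272.8],[281.4,203],[265,239.3]],[470,-343,-.47])
print(B,res.round(1).tolist())
c,s=np.cos(L[2]),np.sin(L[2]);RL=np.array([[c,-s],[s,c]])
def inl(p): return RL.T@(np.array(p)[:2]-L[:2])
d=B[2]-L[2];print('askew',d,'board in ledge',inl(B))
for q in [[50,-90],[-50,-90],[50,90],[-50,90],[0,-68]]:
    cb,sb=np.cos(B[2]),np.sin(B[2]); print(q,inl(B[:2]+np.array([[cb,-sb],[sb,cb]])@q).round(1))
print('caps',inl([576.7,-172]),inl([523.8,-145.2]))
s=get_image('scene');img=s['color'].copy()
def w(x,y,z): return list(L[:2]+RL@np.array([x,y]))+[z]
for q in [(-85,-200,60),(77,-200,60),(77,192,60),(-85,192,60),(85,-200,89),(85,200,89),(-85,200,89)]:
    u=proj(s,w(*q)); cv2.circle(img,(int(round(u[0])),int(round(u[1]))),2,(0,255,0),-1)
cv2.imwrite('pics/chk.png',cv2.resize(img[120:280,190:380],None,fx=4,fy=3.7))
st=ctrl.read_state();print(st['tool_rot'],st['clock'])
E
```

```text
[ 4.88644130e+02 -3.07281005e+02 -3.69614672e-01] [[-0.6, 1.5], [1.3, -0.3], [1.2, -1.0], [0.3, 0.0], [0.6, -0.0], [-0.4, -1.0], [-1.0, 1.5], [-1.1, -0.1]]
[ 4.69447146e+02 -3.42805219e+02 -4.50563588e-01] [[0.6, -0.4], [-0.3, 0.1], [0.4, -0.3], [-0.7, 0.5]]
askew -0.08094891587044739 board in ledge [ -5.06720498 -40.06017218]
[50, -90] [  37.5 -133.8]
[-50, -90] [ -62.2 -125.7]
[50, 90] [52.  45.6]
[-50, 90] [-47.6  53.7]
[0, -68] [ -10.6 -107.8]
caps [ 33.23806416 157.9557457 ] [-25.77108478 163.83540051]
[-3.14156482e+00  5.09312303e-06 -1.34805171e+00] 2.25
```

View pics/chk.png

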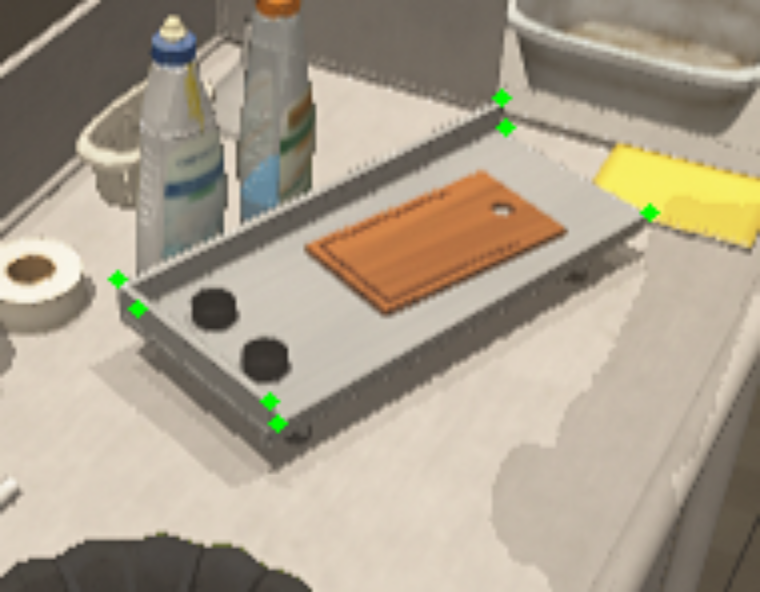

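```bash
cat > plan.py <<'E'
from h import *
import json,sys
L=np.array([488.644,-307.281]);YL=-0.3696
RL=R.from_euler('z',YL).as_matrix()
def w(x,y,z): 
    p=RL@np.array([x,y,0]); return np.array([L[0]+p[0],L[1]+p[1],z])
def inl(p): 
    q=RL.T@np.array([p[0]-L[0],p[1]-L[1],0]); return np.array([q[0],q[1],p[2]])
# commanded pose kept: pos, yaw
def rel(p0,y0,p1,y1):
    R0=R.from_euler('xyz',[np.pi,0,y0]).as_matrix();R1=R.from_euler('xyz',[np.pi,0,y1]).as_matrix()
    return np.r_[R0.T@(np.array(p1)-p0)/1000,R.from_matrix(R0.T@R1).as_rotvec()].round(4)
def st():
    s=ctrl.read_state();print('t',s['clock'],'ledge',inl(s['eef_pos']).round(1),'rot',np.round(s['tool_rot'],3),'F',np.round(s['force'],1),'Fledge',(RL.T@s['force']).round(1),'w',round(s['width'],1),'q7',s['qpos'].round(2));return s
E
python3 - <<'E'
from plan import *
p0=np.array([143.653,-633.942,208.513]);y0=-1.348
YA=YL-np.pi/2;print(YA)
p1=w(-95,-42,150);print(p1,rel(p0,y0,p1,YA))
st()
E
```

```text
-1.9403963267948965
[ 384.88698404 -312.12678567  150.        ] [-0.2606 -0.3064  0.0585  0.     -0.      0.5924]
t 2.25 ledge [-203.7 -429.2  208.5] rot [-3.142  0.    -1.348] F [-0.3 -0.  -0.7] Fledge [-0.3 -0.1 -0.7] w 85.6 q7 [ 1.28  0.63  0.04  1.52 -0.03  1.   -0.02]
```

Emit:
move_arm(moves=[[[-0.03, -0.034, 0, 0, 0, 0.06], [-0.065, -0.077, 0, 0, 0, 0.15], [-0.1, -0.118, 0, 0, 0, 0.23], [-0.135, -0.159, 0, 0, 0, 0.31], [-0.17, -0.2, 0.01, 0, 0, 0.39], [-0.205, -0.241, 0.025, 0, 0, 0.47], [-0.235, -0.276, 0.04, 0, 0, 0.54], [-0.253, -0.298, 0.053, 0, 0, 0.58], [-0.2606, -0.3064, 0.0585, 0, 0, 0.5924], [-0.2606, -0.3064, 0.0585, 0, 0, 0.5924], [-0.2606, -0.3064, 0.0585, 0, 0, 0.5924]]], jaw=1)

```text
clock: 3.62
eef_pos: [384.2, -313.8, 150.5]
tool_rot: [-3.141, -0.001, -1.942]
force: [0.0, -0.1, 0.1]
width: 85.5
```

Run:
```python
from plan import *
YA=-1.9404
print(rel(w(-95,-42,150),YA,w(-78,-42,76),YA))
```

```text
[-0.    -0.017  0.074  0.     0.     0.   ]
```

Emit:
move_arm(moves=[[[0, -0.005, 0.02, 0, 0, 0], [0, -0.012, 0.045, 0, 0, 0], [0, -0.017, 0.065, 0, 0, 0], [0, -0.017, 0.074, 0, 0, 0], [0, -0.017, 0.074, 0, 0, 0], [0, -0.017, 0.074, 0, 0, 0]]])

```text
clock: 4.38
eef_pos: [400.7, -318.9, 76.8]
tool_rot: [-3.14, -0.0, -1.941]
force: [0.4, 0.0, -0.7]
width: 85.7
```

Run:
```python
from plan import *
st()
a=get_image('wrist');cv2.imwrite('pics/w1.png',a['color'])
a=get_image('scene')['color'];cv2.imwrite('pics/s1.png',cv2.resize(a[110:270,200:400],None,fx=4,fy=3.7,interpolation=cv2.INTER_CUBIC))
```

```text
t 4.375 ledge [-77.8 -42.6  76.8] rot [-3.14  -0.    -1.941] F [ 0.4  0.  -0.7] Fledge [ 0.4  0.2 -0.7] w 85.7 q7 [ 0.52  0.64  0.14  2.02 -0.18  0.49 -1.15]
```

View pics/w1.png

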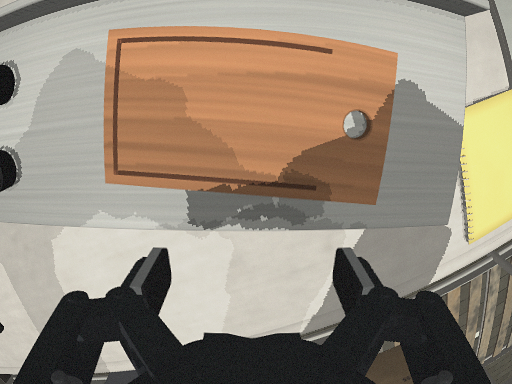

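View pics/s1.png

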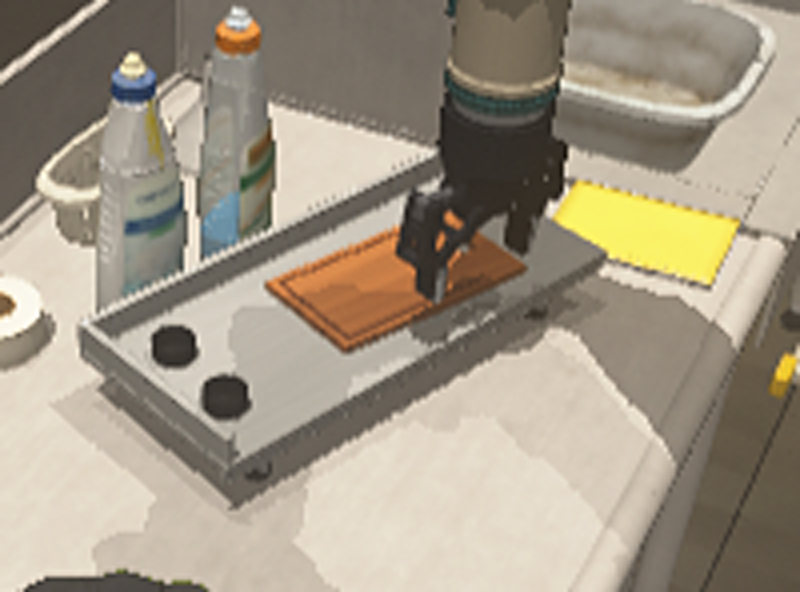

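The wrist view shows the board spanning (105,30)–(395,205), the ledge front edge near row 227, and the fingertips near (155,250) and (347,250), ahead of the board. I'll check this against the fisheye model.

```bash
cat >> plan.py <<'E'
def wray(im,uv,s):
    f=192/np.tan(np.radians(im['fov_y'])/2)
    d=np.array([uv[0]-im['cx'],uv[1]-im['cy']]);r=np.hypot(*d);th=r/f
    v=np.array([np.sin(th)*d[0]/r,-np.sin(th)*d[1]/r,-np.cos(th)])
    T=im['hand_eye'];Rt=R.from_euler('xyz',s['tool_rot']).as_matrix()
    return Rt@T[:3,3]+s['eef_pos'],Rt@T[:3,:3]@v
def wonz(im,uv,s,z):
    o,d=wray(im,uv,s);return inl(o+d*(z-o[2])/d[2])
E
python3 - <<'E'
from plan import *
s=st();im=get_image('wrist')
print('cam in tool',im['hand_eye'][:3,3])
for n,uv,z in [('Btrailfront',(106,183),68),('Bleadfront',(376,205),68),('Bleadback',(397,53),68),('Btrailback',(109,30),68),('hole',(356,124),68),('edge',(230,229),60),('edge',(300,230),60),('edgeopencorner',(448,227),60),('backend',(466,45),60),('tipL',(160,250),89),('tipR',(343,250),89),('cap',(5,170),75)]:
    print(n,wonz(im,uv,s,z).round(1))
E
```

```text
t 4.475 ledge [-77.6 -42.3  76.8] rot [-3.14  -0.    -1.941] F [-0.6  0.   0.6] Fledge [-0.5 -0.2  0.6] w 85.6 q7 [ 0.52  0.64  0.14  2.02 -0.18  0.49 -1.15]
cam in tool [  -0.75996285  -81.14975681 -164.51291983]
Btrailfront [-45.6  54.7  68. ]
Bleadfront [ -61.  -123.6   68. ]
Bleadback [  38.1 -131.    68. ]
Btrailback [53.2 46.5 68. ]
hole [  -8.9 -104.4   68. ]
edge [-80.6 -26.8  60. ]
edge [-81.6 -74.1  60. ]
edgeopencorner [ -83.4 -197.    60. ]
backend [  56.8 -195.6   60. ]
tipL [-81.9  13.9  89. ]
tipR [-81.9 -96.4  89. ]
cap [-31.9 144.1  75. ]
```

Emit:
move_arm(moves=[[[0, 0, 0.007, 0, 0, 0], [0, 0, 0.013, 0, 0, 0], [0, 0, 0.014, 0, 0, 0], [0, 0, 0.014, 0, 0, 0]]])

```text
clock: 5.03
eef_pos: [400.7, -318.2, 61.8]
tool_rot: [3.141, 0.0, -1.94]
force: [0.3, 0.0, 0.4]
width: 85.6
```

Emit:
move_arm(moves=[[[0, 0, 0.001, 0, 0, 0], [0, 0, 0.002, 0, 0, 0], [0, 0, 0.003, 0, 0, 0], [0, 0, 0.003, 0, 0, 0]]])

```text
clock: 5.52
eef_pos: [400.7, -318.2, 59.0]
tool_rot: [3.142, 0.0, -1.94]
force: [0.2, 0.1, 0.3]
width: 85.9
```

Emit:
move_arm(moves=[[[0, 0, 0.001, 0, 0, 0], [0, 0, 0.002, 0, 0, 0], [0, 0, 0.003, 0, 0, 0], [0, 0, 0.003, 0, 0, 0]]])

```text
clock: 6.02
eef_pos: [400.7, -318.2, 55.9]
tool_rot: [3.141, 0.0, -1.94]
force: [0.6, 0.1, -0.3]
width: 85.5
```

Emit:
move_arm(moves=[[[0, 0, 0.001, 0, 0, 0], [0, 0, 0.002, 0, 0, 0], [0, 0, 0.003, 0, 0, 0], [0, 0, 0.003, 0, 0, 0]]])

```text
clock: 6.52
eef_pos: [400.7, -318.2, 52.9]
tool_rot: [3.141, 0.0, -1.94]
force: [-0.4, -0.5, 0.1]
width: 85.2
```

Run:
```python
from plan import *
st()
a=get_image('wrist')['color'];cv2.imwrite('pics/w2.png',cv2.resize(a[150:330,80:420],None,fx=2.3,fy=2.3))
a=get_image('scene')['color'];cv2.imwrite('pics/s2.png',cv2.resize(a[150:230,270:370],None,fx=7.5,fy=7,interpolation=cv2.INTER_CUBIC))
```

```text
t 6.525 ledge [-78.1 -41.9  52.9] rot [ 3.141  0.    -1.94 ] F [-0.4 -0.5  0.1] Fledge [-0.2 -0.6  0.1] w 85.2 q7 [ 0.53  0.68  0.12  2.03 -0.18  0.44 -1.14]
```

View pics/w2.png

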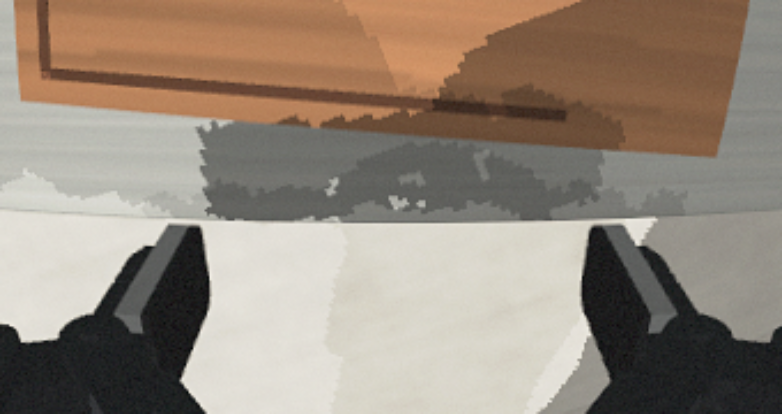

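View pics/s2.png

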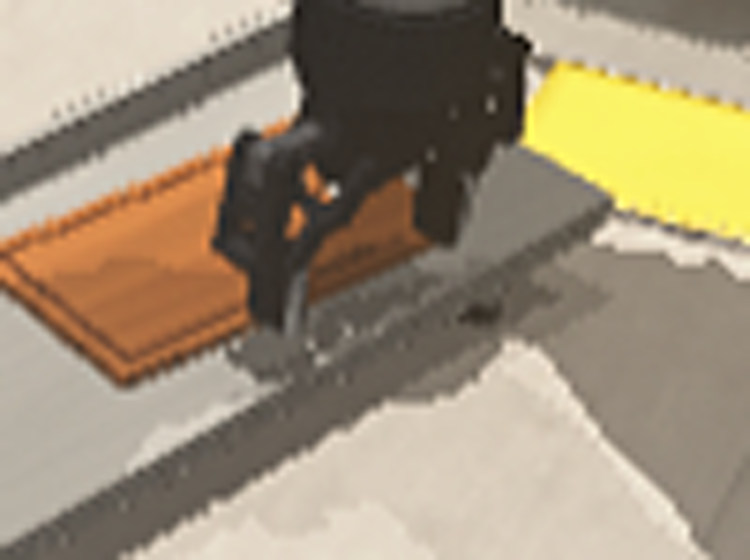

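Run:
```python
from plan import *
s=st();sc=get_image('scene')
Rt=R.from_euler('xyz',s['tool_rot']).as_matrix();wi=get_image('wrist');T=wi['hand_eye'];f=192/np.tan(np.radians(wi['fov_y'])/2)
def wp(p):
    c=T[:3,:3].T@(np.array(p)-T[:3,3]);v=np.array([c[0],-c[1],-c[2]]);th=np.arccos(v[2]/np.linalg.norm(v));k=f*th/np.hypot(v[0],v[1]);return [wi['cx']+k*v[0],wi['cy']+k*v[1]]
img=sc['color'].copy();img=cv2.resize(img,None,fx=6,fy=6,interpolation=cv2.INTER_CUBIC);wm=cv2.resize(wi['color'],None,fx=3,fy=3)
for x in (-57,-43,43,57):
  for y in (-11,11):
    for z,col in ((0,(0,255,0)),(-13,(255,0,255)),(-26,(0,255,255))):
        u=proj(sc,Rt@[x,y,z]+s['eef_pos']);cv2.circle(img,(int(u[0]*6+3),int(u[1]*6+3)),4,col,-1)
        u=wp([x,y,z]);cv2.circle(wm,(int(u[0]*3+1),int(u[1]*3+1)),4,col,-1)
cv2.imwrite('pics/s3.png',img[150*6:150*6+590,275*6:275*6+590])
cv2.imwrite('pics/w3.png',wm[600:1100,300:1100])
```

```text
t 6.625 ledge [-78. -42.  53.] rot [ 3.142  0.    -1.94 ] F [-0.4 -0.2 -0.2] Fledge [-0.3 -0.3 -0.2] w 85.4 q7 [ 0.53  0.68  0.12  2.03 -0.18  0.44 -1.14]
```

View pics/s3.png

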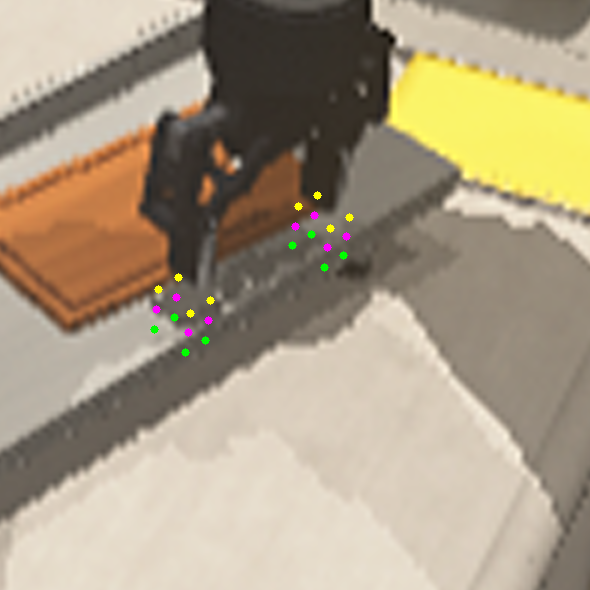

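View pics/w3.png

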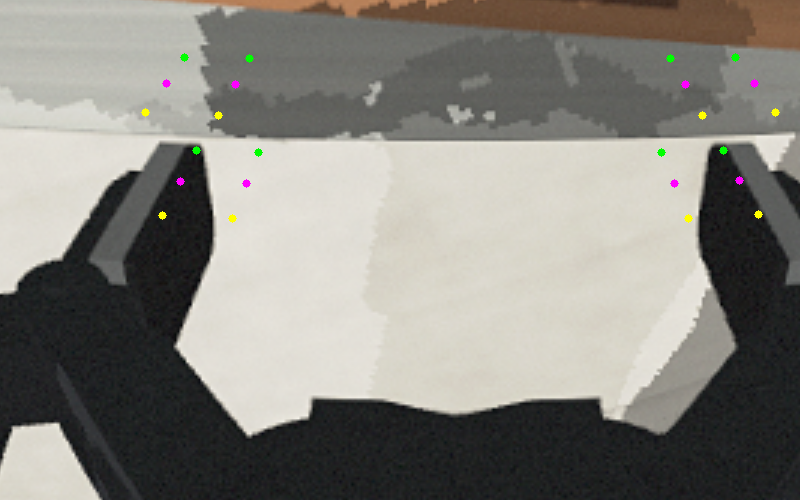

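Emit:
move_arm(moves=[[[0, 0, 0.002, 0, 0, 0], [0, 0, 0.003, 0, 0, 0], [0, 0, 0.003, 0, 0, 0]]])

```text
clock: 7.1
eef_pos: [400.7, -318.2, 49.9]
tool_rot: [3.141, 0.0, -1.94]
force: [-0.5, -0.2, 0.3]
width: 85.3
```

Emit:
move_arm(moves=[[[0, 0, 0.002, 0, 0, 0], [0, 0, 0.003, 0, 0, 0], [0, 0, 0.003, 0, 0, 0]]])

```text
clock: 7.48
eef_pos: [400.7, -318.2, 46.9]
tool_rot: [3.141, 0.0, -1.94]
force: [-0.4, -0.4, -0.8]
width: 85.5
```

Emit:
move_arm(moves=[[[0, 0, 0.002, 0, 0, 0], [0, 0, 0.003, 0, 0, 0], [0, 0, 0.003, 0, 0, 0]]])

```text
clock: 7.85
eef_pos: [400.7, -318.2, 43.9]
tool_rot: [3.141, 0.0, -1.94]
force: [-0.3, 0.6, 0.3]
width: 85.3
```

Emit:
move_arm(moves=[[[0, 0, 0.002, 0, 0, 0], [0, 0, 0.003, 0, 0, 0], [0, 0, 0.003, 0, 0, 0]]])

```text
clock: 8.22
eef_pos: [400.7, -318.2, 40.9]
tool_rot: [3.141, 0.0, -1.94]
force: [-1.1, -0.7, -1.1]
width: 85.3
```

Run:
```python
from plan import *
st()
a=get_image('wrist')['color'];cv2.imwrite('pics/w4.png',cv2.resize(a[150:330,80:420],None,fx=2.3,fy=2.3))
a=get_image('scene')['color'];cv2.imwrite('pics/s4.png',cv2.resize(a[150:230,270:370],None,fx=7.5,fy=7,interpolation=cv2.INTER_CUBIC))
```

```text
t 8.225 ledge [-78.1 -41.9  40.9] rot [ 3.141  0.    -1.94 ] F [-1.1 -0.7 -1.1] Fledge [-0.8 -1.  -1.1] w 85.3 q7 [ 0.54  0.7   0.12  2.04 -0.19  0.41 -1.14]
```

View pics/w4.png

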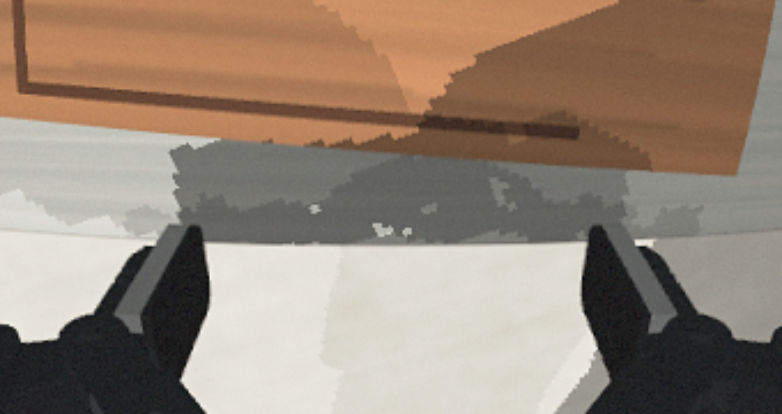

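View pics/s4.png

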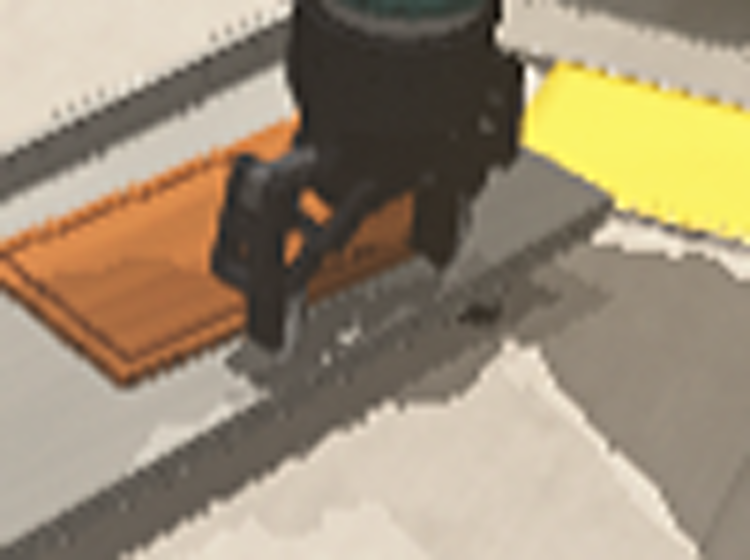

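The fingertips are still above the ledge with no contact, so I'll keep going down in guarded steps.

Emit:
move_arm(moves=[[[0, 0, 0.003, 0, 0, 0], [0, 0, 0.004, 0, 0, 0], [0, 0, 0.004, 0, 0, 0]]])

```text
clock: 8.7
eef_pos: [400.7, -318.2, 36.9]
tool_rot: [3.141, 0.0, -1.94]
force: [-0.1, 0.1, 0.8]
width: 85.1
```

Emit:
move_arm(moves=[[[0, 0, 0.002, 0, 0, 0], [0, 0, 0.003, 0, 0, 0], [0, 0, 0.003, 0, 0, 0]]])

```text
clock: 9.07
eef_pos: [400.7, -318.2, 33.9]
tool_rot: [3.141, 0.0, -1.94]
force: [0.1, 0.1, 0.6]
width: 85.4
```

Emit:
move_arm(moves=[[[0, 0, 0.002, 0, 0, 0], [0, 0, 0.003, 0, 0, 0], [0, 0, 0.003, 0, 0, 0]]])

```text
clock: 9.45
eef_pos: [400.7, -318.2, 30.9]
tool_rot: [3.141, 0.0, -1.94]
force: [0.3, 0.5, 0.9]
width: 85.2
```

Run:
```python
from plan import *
st()
a=get_image('wrist')['color'];cv2.imwrite('pics/w5.png',cv2.resize(a[150:330,80:420],None,fx=2.3,fy=2.3))
a=get_image('scene')['color'];cv2.imwrite('pics/s5.png',cv2.resize(a[150:230,270:370],None,fx=7.5,fy=7,interpolation=cv2.INTER_CUBIC))
```

```text
t 9.45 ledge [-78.1 -41.9  30.9] rot [ 3.141  0.    -1.94 ] F [0.3 0.5 0.9] Fledge [0.1 0.5 0.9] w 85.2 q7 [ 0.54  0.72  0.11  2.04 -0.19  0.39 -1.14]
```

View pics/w5.png

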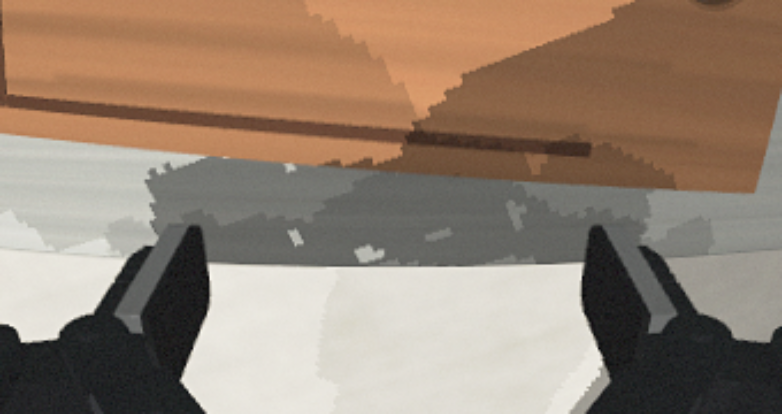

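View pics/s5.png

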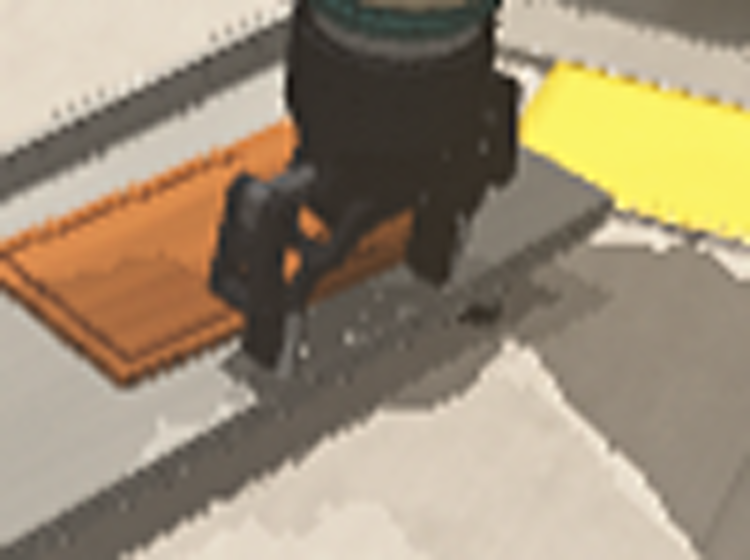

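Emit:
move_arm(moves=[[[0, 0, 0.002, 0, 0, 0], [0, 0, 0.003, 0, 0, 0], [0, 0, 0.003, 0, 0, 0]]])

```text
clock: 9.93
eef_pos: [400.7, -318.2, 27.9]
tool_rot: [3.141, 0.0, -1.94]
force: [0.1, 0.3, -0.9]
width: 85.4
```

Emit:
move_arm(moves=[[[0, 0, 0.001, 0, 0, 0], [0, 0, 0.002, 0, 0, 0], [0, 0, 0.002, 0, 0, 0]]])

```text
clock: 10.3
eef_pos: [400.7, -318.2, 25.9]
tool_rot: [3.141, 0.0, -1.94]
force: [-0.1, -0.8, -0.8]
width: 85.2
```

Emit:
move_arm(moves=[[[0, 0, 0.001, 0, 0, 0], [0, 0, 0.002, 0, 0, 0], [0, 0, 0.002, 0, 0, 0]]])

```text
clock: 10.68
eef_pos: [400.8, -318.2, 24.1]
tool_rot: [-3.141, 0.0, -1.94]
force: [-0.8, 0.4, 2.3]
width: 85.4
```

Emit:
move_arm(moves=[[[0, 0, -0.001, 0, 0, 0], [0, 0, -0.0025, 0, 0, 0], [0, -0.003, -0.0025, 0, 0, 0], [0, -0.007, -0.0025, 0, 0, 0], [0, -0.011, -0.0025, 0, 0, 0], [0, -0.015, -0.0025, 0, 0, 0], [0, -0.019, -0.0025, 0, 0, 0], [0, -0.023, -0.0025, 0, 0, 0], [0, -0.027, -0.0025, 0, 0, 0], [0, -0.031, -0.0025, 0, 0, 0], [0, -0.034, -0.0025, 0, 0, 0], [0, -0.036, -0.0025, 0, 0, 0], [0, -0.036, -0.0025, 0, 0, 0]]])

```text
clock: 12.3
eef_pos: [434.8, -331.4, 26.6]
tool_rot: [-3.141, -0.0, -1.94]
force: [0.1, -1.2, -0.0]
width: 85.5
```

Run:
```python
from plan import *
st()
a=get_image('wrist')['color'];cv2.imwrite('pics/w6.png',a)
```

```text
t 12.3 ledge [-41.5 -42.   26.6] rot [-3.141 -0.    -1.94 ] F [ 0.1 -1.2 -0. ] Fledge [ 0.5 -1.1 -0. ] w 85.5 q7 [ 0.52  0.76  0.12  1.95 -0.19  0.45 -1.16]
```

View pics/w6.png

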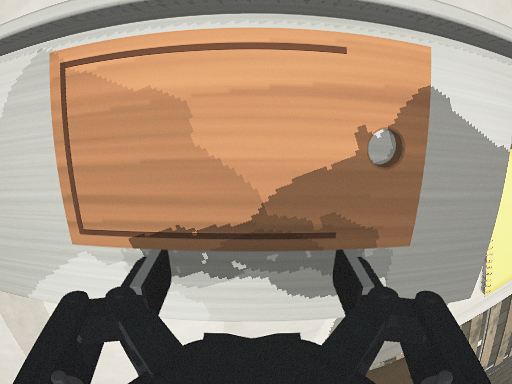

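Both fingers are on the front side at row 248 and the board is parallel to the upstand, with a small gap left near row 30. I'll push on until it makes contact.

Emit:
move_arm(moves=[[[0, -0.0015, 0, 0, 0, 0], [0, -0.003, 0, 0, 0, 0], [0, -0.0045, 0, 0, 0, 0], [0, -0.0045, 0, 0, 0, 0]]])

```text
clock: 12.85
eef_pos: [438.7, -333.0, 26.5]
tool_rot: [-3.141, -0.0, -1.94]
force: [-1.0, 0.4, 1.1]
width: 85.3
```

Emit:
move_arm(moves=[[[0, -0.001, 0, 0, 0, 0], [0, -0.002, 0, 0, 0, 0], [0, -0.002, 0, 0, 0, 0]]])

```text
clock: 13.22
eef_pos: [440.6, -333.7, 26.5]
tool_rot: [-3.141, -0.0, -1.94]
force: [-1.7, 0.4, 1.3]
width: 85.5
```

Emit:
move_arm(moves=[[[0, -0.001, 0, 0, 0, 0], [0, -0.002, 0, 0, 0, 0], [0, -0.002, 0, 0, 0, 0]]])

```text
clock: 13.6
eef_pos: [442.5, -334.4, 26.5]
tool_rot: [-3.141, -0.0, -1.94]
force: [-0.6, 1.0, 0.8]
width: 85.7
```

Emit:
move_arm(moves=[[[0, -0.001, 0, 0, 0, 0], [0, -0.002, 0, 0, 0, 0], [0, -0.002, 0, 0, 0, 0]]])

```text
clock: 13.98
eef_pos: [442.6, -334.4, 26.4]
tool_rot: [3.139, 0.001, -1.941]
force: [-5.6, 1.5, 4.6]
width: 85.4
```

Run:
```python
from plan import *
st()
a=get_image('wrist')['color'];cv2.imwrite('pics/w7.png',a)
```

```text
t 13.975 ledge [-33.1 -42.   26.4] rot [ 3.139e+00  1.000e-03 -1.941e+00] F [-5.6  1.5  4.6] Fledge [-5.7 -0.6  4.6] w 85.4 q7 [ 0.52  0.77  0.13  1.92 -0.19  0.47 -1.16]
```

View pics/w7.png

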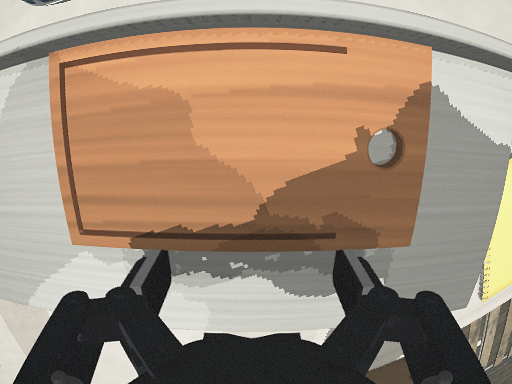

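The board is against the upstand (5.7 N at x = -33, where -34 was expected). I'll measure the ends along y.

Run:
```python
from plan import *
s=st();im=get_image('wrist')
for n,uv,z in [('Btrailfront',(73,244),68),('Bleadfront',(410,247),68),('Bleadback',(431,47),68),('Btrailback',(50,53),68),('hole',(382,147),68),('trailmid',(60,150),68),('leadmid',(424,150),68)]:
    print(n,wonz(im,uv,s,z).round(1))
YA=-1.9404
# commanded pose now: ledge x = -78+36+4.5+6=-31.5
c=w(-31.5,-42,26.5)
YB=YA+np.pi/2
print('retreat',rel(c,YA,w(-40,-42,26.5),YA),'up',rel(c,YA,w(-45,-42,150),YA))
print('to end', rel(c,YA,w(27,80,150),YB))
```

```text
t 14.025 ledge [-33.1 -42.   26.4] rot [ 3.139  0.    -1.941] F [-5.3  1.6  3.3] Fledge [-5.5 -0.5  3.3] w 85.3 q7 [ 0.52  0.77  0.13  1.92 -0.19  0.47 -1.16]
Btrailfront [-20.4  54.7  68. ]
Bleadfront [ -21.2 -123.6   68. ]
Bleadback [  78.5 -123.    68. ]
Btrailback [78.3 54.5 68. ]
hole [ 29.9 -99.   68. ]
trailmid [30.3 51.6 68. ]
leadmid [  29.6 -121.9   68. ]
retreat [0.     0.0085 0.     0.     0.     0.    ] up [ 0.      0.0135 -0.1235  0.      0.      0.    ]
to end [-0.122  -0.0585 -0.1235 -0.      0.     -1.5708]
```

Emit:
move_arm(moves=[[[0, 0.004, 0, 0, 0, 0], [0, 0.01, 0, 0, 0, 0], [0, 0.014, -0.01, 0, 0, 0], [0, 0.014, -0.05, 0, 0, 0], [0, 0.014, -0.08, 0, 0, 0], [0, 0.014, -0.09, 0, 0, 0]]])

```text
clock: 14.82
eef_pos: [432.2, -330.8, 118.8]
tool_rot: [-3.137, -0.001, -1.94]
force: [-0.4, 0.6, -0.3]
width: 85.1
```

Run:
```python
from plan import *
YA=-1.9404
print(rel(w(-45.5,-42,116.5),YA,w(22,76,100),YA+np.pi/2));st()
```

```text
[-0.118  -0.0675  0.0165 -0.      0.     -1.5708]
t 14.825 ledge [-44.1 -42.3 118.8] rot [-3.137e+00 -1.000e-03 -1.940e+00] F [-0.4  0.6 -0.3] Fledge [-0.5  0.4 -0.3] w 85.1 q7 [ 0.49  0.6   0.17  1.91 -0.16  0.64 -1.18]
```

Emit:
move_arm(moves=[[[-0.008, -0.005, 0, 0, 0, -0.1], [-0.022, -0.013, 0, 0, 0, -0.27], [-0.036, -0.021, 0, 0, 0, -0.44], [-0.05, -0.029, 0, 0, 0, -0.61], [-0.063, -0.037, 0, 0, 0, -0.78], [-0.076, -0.044, 0, 0, 0, -0.95], [-0.089, -0.051, 0, 0, 0, -1.12], [-0.1, -0.057, 0, 0, 0, -1.29], [-0.11, -0.063, 0.005, 0, 0, -1.44], [-0.116, -0.066, 0.012, 0, 0, -1.53], [-0.118, -0.0675, 0.0165, 0, 0, -1.5708], [-0.118, -0.0675, 0.0165, 0, 0, -1.5708], [-0.118, -0.0675, 0.0165, 0, 0, -1.5708]]], jaw=0.4)

```text
clock: 16.45
eef_pos: [536.4, -244.7, 100.1]
tool_rot: [3.141, 0.0, -0.371]
force: [0.2, 0.0, -0.6]
width: 34.4
```

Run:
```python
from plan import *
s=st();im=get_image('wrist')
cv2.imwrite('pics/w8.png',im['color'])
a=get_image('top')['color'];cv2.imwrite('pics/t8.png',cv2.resize(a[130:310,190:400],None,fx=3.6,fy=3.3,interpolation=cv2.INTER_CUBIC))
```

```text
t 16.45 ledge [ 21.9  75.6 100.1] rot [ 3.141  0.    -0.371] F [ 0.2  0.  -0.6] Fledge [ 0.2  0.1 -0.6] w 34.4 q7 [ 0.54  0.69 -0.26  1.79  0.25  0.7  -0.22]
```

View pics/w8.png

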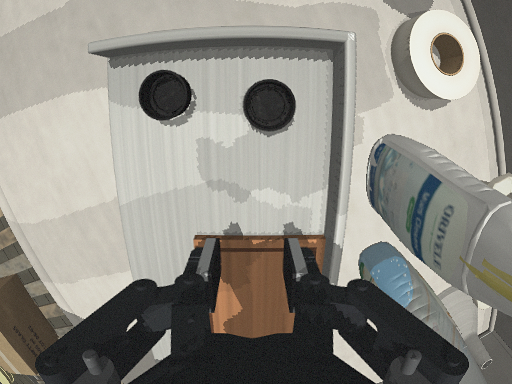

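View pics/t8.png

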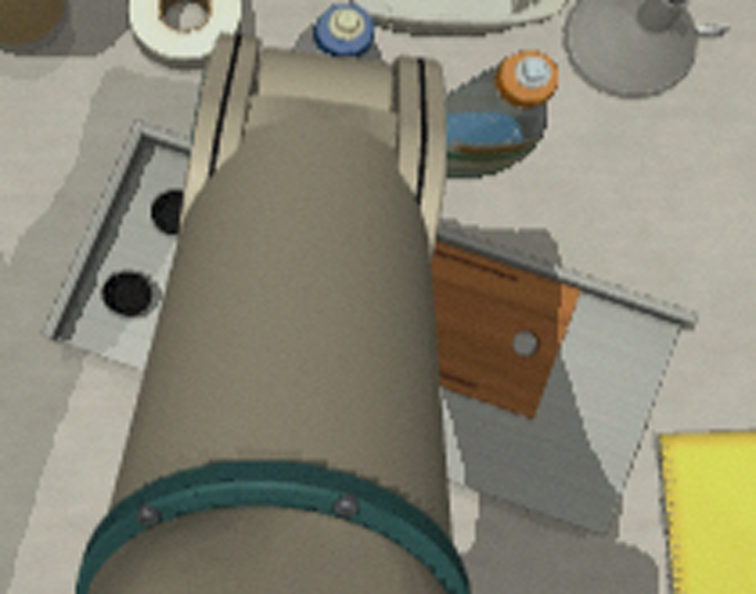

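```bash
python3 - <<'E'
from plan import *
s=st();im=get_image('wrist')
for n,uv,z in [('bl1',(372,145),0),('bl1',(368,185),0),('bl2',(385,225),0),('or',(360,255),0),('or',(362,275),0),('upst',(355,100),89),('upst',(355,35),89)]:
    print(n,wonz(im,uv,s,z).round(1))
for zz in (160,175,185): print('knuckle',zz,wonz(im,(466,350),s,zz).round(1))
for zz in (160,175,185): print('knuckleL',zz,wonz(im,(38,350),s,zz).round(1))
T=im['hand_eye'];
# tip depth: near inner corner
for uv in [(218,240),(287,240),(210,240),(295,240)]:
    o,d=wray(im,uv,s);Rt=R.from_euler('xyz',s['tool_rot']).as_matrix();o=Rt.T@(o-s['eef_pos']);d=Rt.T@d
    print(uv,(o+d*(-11-o[1])/d[1]).round(1))
top=get_image('top');
E
python3 - <<'E'
import sys;sys.path.insert(0,'.')
from plan import *
import cv2
im=get_image('top');a=cv2.imread('pics/top0.png')
for n,uv in [('blue base near',(275,170)),('blue cap',(286,139)),('orange base near',(315,182)),('orange cap',(336,153))]:
    for z in (0,200): print(n,z,inl(onz(im,uv,z)).round(0))
E
```

```text
t 16.55 ledge [ 22.   75.6 100.3] rot [ 3.141 -0.    -0.371] F [0.2 0.2 0.3] Fledge [0.1 0.3 0.3] w 34.1 q7 [ 0.54  0.69 -0.26  1.79  0.25  0.7  -0.22]
bl1 [137.3 118.6   0. ]
bl1 [137.   79.1   0. ]
bl2 [162.9  35.6   0. ]
or [139.3   1.1   0. ]
or [146.3 -25.3   0. ]
upst [ 85.8 158.7  89. ]
upst [ 85.5 199.4  89. ]
knuckle 160 [168.   11.2 160. ]
knuckle 175 [147.3  32.  175. ]
knuckle 185 [133.5  45.8 185. ]
knuckleL 160 [-120.8   11.7  160. ]
knuckleL 175 [-100.2   32.5  175. ]
knuckleL 185 [-86.4  46.3 185. ]
(218, 240) [-16.2 -11.  -27.6]
(287, 240) [ 19.5 -11.  -27.6]
(210, 240) [-20.3 -11.  -27.7]
(295, 240) [ 23.7 -11.  -27.7]
blue base near 0 [139.  91.   0.]
blue base near 200 [ 92.  87. 200.]
blue cap 0 [230.  94.   0.]
blue cap 200 [165.  89. 200.]
orange base near 0 [147. -19.   0.]
orange base near 200 [ 99.  -1. 200.]
orange cap 0 [242. -46.   0.]
orange cap 200 [175. -22. 200.]
```

Bottles start at ledge x ≈ 137, so there is clearance. The caps are about 65 mm behind, and the tips sit about 25 mm behind the TCP at this opening. Going down now.

Emit:
move_arm(moves=[[[0, 0, 0.015, 0, 0, 0], [0, 0, 0.033, 0, 0, 0], [0, 0, 0.048, 0, 0, 0], [0, 0, 0.055, 0, 0, 0], [0, 0, 0.058, 0, 0, 0], [0, 0, 0.058, 0, 0, 0]]])

```text
clock: 17.45
eef_pos: [536.8, -244.3, 42.0]
tool_rot: [-3.142, -0.0, -0.37]
force: [-0.4, -0.2, 0.1]
width: 34.2
```

Emit:
move_arm(moves=[[[0, 0, 0.001, 0, 0, 0], [0, 0, 0.002, 0, 0, 0], [0, 0, 0.003, 0, 0, 0], [0, 0, 0.003, 0, 0, 0]]])

```text
clock: 17.95
eef_pos: [536.6, -244.3, 39.0]
tool_rot: [3.142, -0.0, -0.37]
force: [-1.1, -1.2, 0.6]
width: 34.1
```

Emit:
move_arm(moves=[[[0, 0, 0.001, 0, 0, 0], [0, 0, 0.002, 0, 0, 0], [0, 0, 0.002, 0, 0, 0]]])

```text
clock: 18.32
eef_pos: [536.6, -244.3, 36.9]
tool_rot: [-3.142, 0.0, -0.37]
force: [0.2, 0.4, -0.3]
width: 34.4
```

Emit:
move_arm(moves=[[[0, 0, 0.001, 0, 0, 0], [0, 0, 0.002, 0, 0, 0], [0, 0, 0.002, 0, 0, 0]]])

```text
clock: 18.7
eef_pos: [536.7, -244.4, 36.5]
tool_rot: [3.141, -0.001, -0.37]
force: [-3.1, 0.9, 10.4]
width: 34.1
```

Emit:
move_arm(moves=[[[0, 0, 0.001, 0, 0, 0], [0, 0, 0.002, 0, 0, 0], [0, 0, 0.002, 0, 0, 0]]])

```text
clock: 19.08
eef_pos: [536.8, -244.4, 36.4]
tool_rot: [3.141, -0.001, -0.37]
force: [-6.1, 2.4, 27.0]
width: 34.1
```

Emit:
move_arm(moves=[[[0, 0, -0.003, 0, 0, 0], [0, 0, -0.006, 0, 0, 0], [0, 0.003, -0.006, 0, 0, 0], [0, 0.008, -0.006, 0, 0, 0], [0, 0.013, -0.006, 0, 0, 0], [0, 0.018, -0.006, 0, 0, 0], [0, 0.024, -0.006, 0, 0, 0], [0, 0.03, -0.006, 0, 0, 0], [0, 0.036, -0.006, 0, 0, 0], [0, 0.042, -0.006, 0, 0, 0], [0, 0.048, -0.006, 0, 0, 0], [0, 0.052, -0.006, 0, 0, 0], [0, 0.055, -0.006, 0, 0, 0], [0, 0.055, -0.006, 0, 0, 0]]])

```text
clock: 20.82
eef_pos: [516.7, -296.1, 39.1]
tool_rot: [3.141, -0.0, -0.37]
force: [-0.6, -0.4, 0.4]
width: 33.8
```

Run:
```python
from plan import *
s=st();im=get_image('wrist')
cv2.imwrite('pics/w9.png',im['color'])
a=get_image('top')['color'];cv2.imwrite('pics/t9.png',cv2.resize(a[130:310,190:400],None,fx=3.6,fy=3.3,interpolation=cv2.INTER_CUBIC))
```

```text
t 20.825 ledge [22.1 20.6 39.1] rot [ 3.141 -0.    -0.37 ] F [-0.6 -0.4  0.4] Fledge [-0.4 -0.6  0.4] w 33.8 q7 [ 0.62  0.78 -0.23  1.8   0.3   0.59 -0.17]
```

View pics/w9.png

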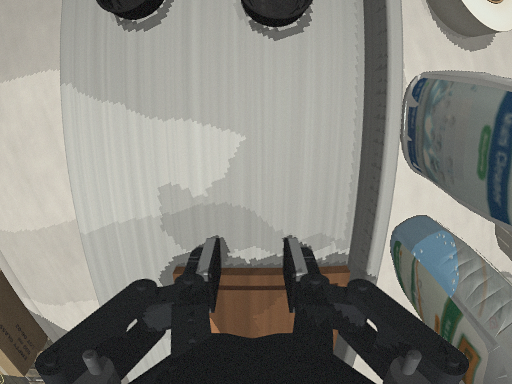

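View pics/t9.png

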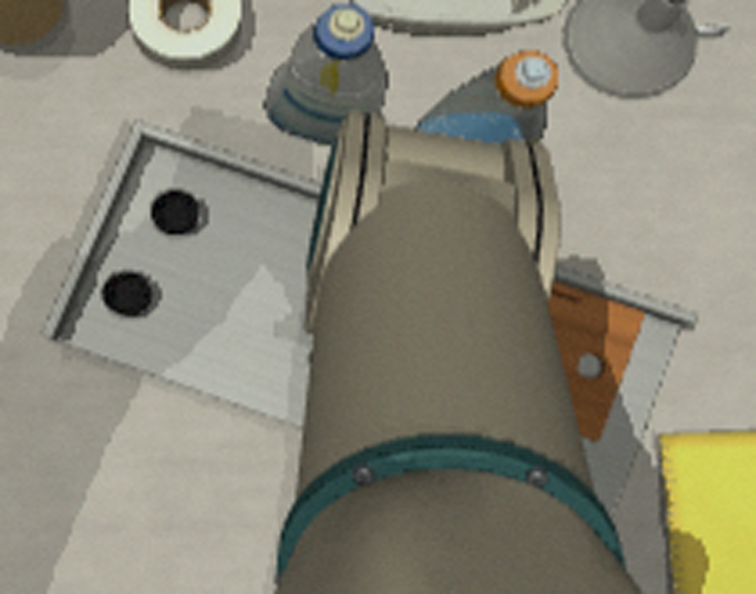

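The board is sliding square: its trailing edge is at row 268 across both fingers, and the hole end is moving along the upstand in the top view. Continuing.

Emit:
move_arm(moves=[[[0, 0.004, 0, 0, 0, 0], [0, 0.009, 0, 0, 0, 0], [0, 0.015, 0, 0, 0, 0], [0, 0.021, 0, 0, 0, 0], [0, 0.027, 0, 0, 0, 0], [0, 0.033, 0, 0, 0, 0], [0, 0.039, 0, 0, 0, 0], [0, 0.045, 0, 0, 0, 0], [0, 0.05, 0, 0, 0, 0], [0, 0.054, 0, 0, 0, 0], [0, 0.056, 0, 0, 0, 0], [0, 0.056, 0, 0, 0, 0]]])

```text
clock: 22.42
eef_pos: [496.1, -348.3, 38.9]
tool_rot: [3.141, 0.0, -0.37]
force: [-0.3, 0.6, 0.3]
width: 34.4
```

Run:
```python
from plan import *
s=st();im=get_image('wrist')
cv2.imwrite('pics/w10.png',im['color'])
a=get_image('top')['color'];cv2.imwrite('pics/t10.png',cv2.resize(a[200:310,300:400],None,fx=7,fy=5.4,interpolation=cv2.INTER_CUBIC))
```

```text
t 22.425 ledge [ 21.8 -35.5  38.9] rot [ 3.141  0.    -0.37 ] F [-0.3  0.6  0.3] Fledge [-0.5  0.5  0.3] w 34.4 q7 [ 0.72  0.8  -0.25  1.77  0.31  0.61 -0.08]
```

View pics/w10.png

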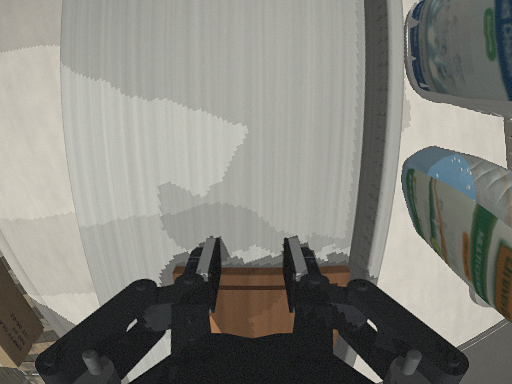

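View pics/t10.png

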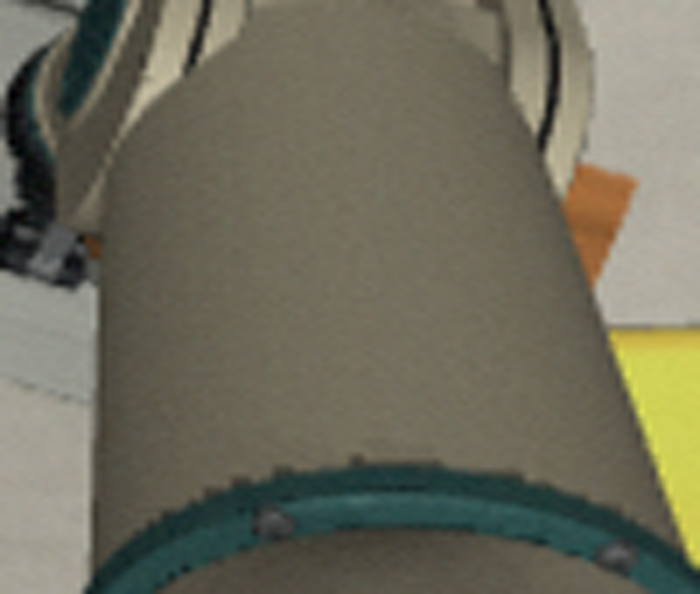

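Emit:
move_arm(moves=[[[0, 0.003, 0, 0, 0, 0], [0, 0.008, 0, 0, 0, 0], [0, 0.013, 0, 0, 0, 0], [0, 0.017, 0, 0, 0, 0], [0, 0.019, 0, 0, 0, 0], [0, 0.019, 0, 0, 0, 0], [0, 0.009, 0, 0, 0, 0], [0, 0.004, 0, 0, 0, 0], [0, 0.003, -0.03, 0, 0, 0], [0, 0.003, -0.08, 0, 0, 0], [0, 0.003, -0.11, 0, 0, 0], [0, 0.003, -0.12, 0, 0, 0], [0, 0.003, -0.12, 0, 0, 0]]])

```text
clock: 24.15
eef_pos: [495.5, -350.3, 158.9]
tool_rot: [3.141, -0.0, -0.369]
force: [0.4, 0.3, 0.2]
width: 34.2
```

Run:
```python
from plan import *
s=st();im=get_image('wrist')
cv2.imwrite('pics/w11.png',im['color'])
a=get_image('top');cv2.imwrite('pics/t11.png',cv2.resize(a['color'][200:310,300:400],None,fx=7,fy=5.4,interpolation=cv2.INTER_CUBIC))
a=get_image('scene')['color'];cv2.imwrite('pics/s11.png',cv2.resize(a[110:270,230:400],None,fx=4.6,fy=3.7,interpolation=cv2.INTER_CUBIC))
print(inl(onz(a and 0 or get_image('top'),(390.7,233.3),68)) if False else '')
```

```text
t 24.15 ledge [ 21.9 -37.7 158.9] rot [ 3.141 -0.    -0.369] F [0.4 0.3 0.2] Fledge [0.2 0.4 0.2] w 34.2 q7 [ 0.76  0.64 -0.31  1.69  0.24  0.85 -0.02]
```

View pics/w11.png

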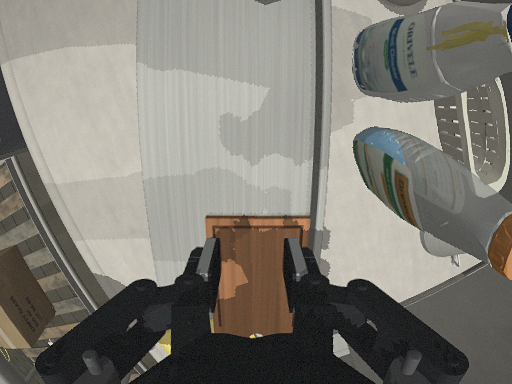

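View pics/s11.png

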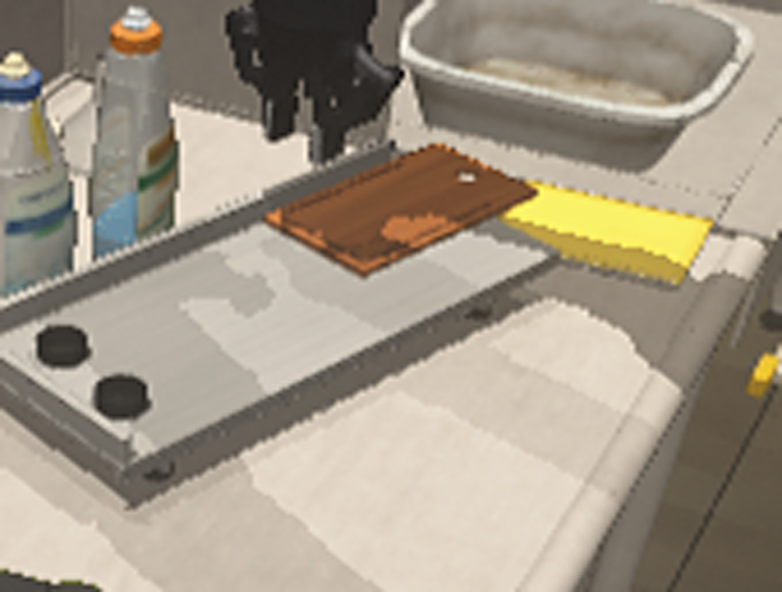

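The board sits along the upstand with its hole past the open end. The tool is clear. I'll go round to the front to check for a gap and re-seat it if needed.

Emit:
move_arm(moves=[[[-0.005, 0.006, 0, 0, 0, 0.1], [-0.014, 0.016, 0, 0, 0, 0.27], [-0.023, 0.027, 0, 0, 0, 0.44], [-0.033, 0.038, 0, 0, 0, 0.61], [-0.042, 0.049, 0.005, 0, 0, 0.78], [-0.052, 0.06, 0.015, 0, 0, 0.95], [-0.062, 0.07, 0.025, 0, 0, 1.12], [-0.071, 0.08, 0.035, 0, 0, 1.29], [-0.078, 0.089, 0.045, 0, 0, 1.44], [-0.081, 0.095, 0.055, 0, 0, 1.53], [-0.082, 0.097, 0.059, 0, 0, 1.5708], [-0.082, 0.097, 0.059, 0, 0, 1.5708], [-0.082, 0.097, 0.059, 0, 0, 1.5708]]], jaw=1)

```text
clock: 25.92
eef_pos: [384.4, -411.2, 100.1]
tool_rot: [-3.141, 0.0, -1.939]
force: [-0.1, -0.5, -0.6]
width: 85.5
```

Run:
```python
from plan import *
s=st();im=get_image('wrist')
cv2.imwrite('pics/w12.png',cv2.resize(im['color'],None,fx=1.5,fy=1.5,interpolation=cv2.INTER_CUBIC))
a=get_image('top');cv2.imwrite('pics/t12.png',cv2.resize(a['color'][190:310,300:400],None,fx=7,fy=5,interpolation=cv2.INTER_CUBIC))
```

```text
t 25.925 ledge [ -59.7 -134.6  100.1] rot [-3.141  0.    -1.939] F [-0.1 -0.5 -0.6] Fledge [ 0.1 -0.5 -0.6] w 85.5 q7 [ 0.7   0.65  0.11  1.87 -0.12  0.63 -1.06]
```

View pics/w12.png

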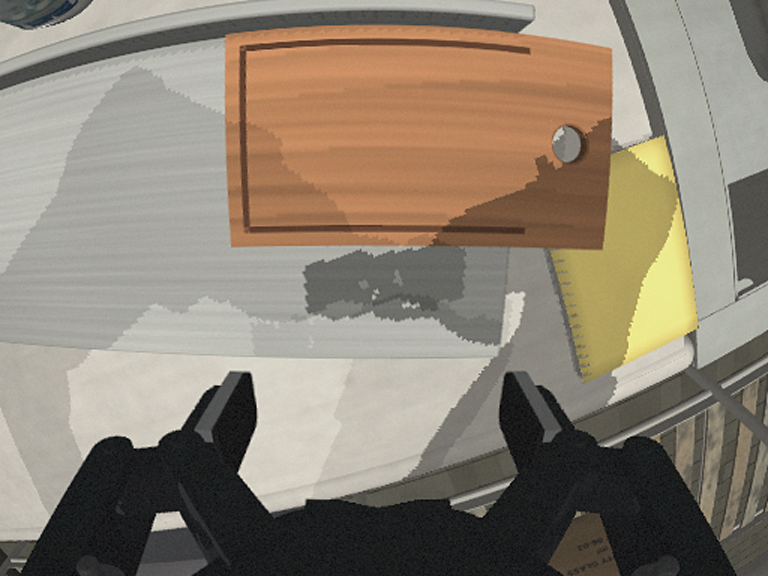

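View pics/t12.png

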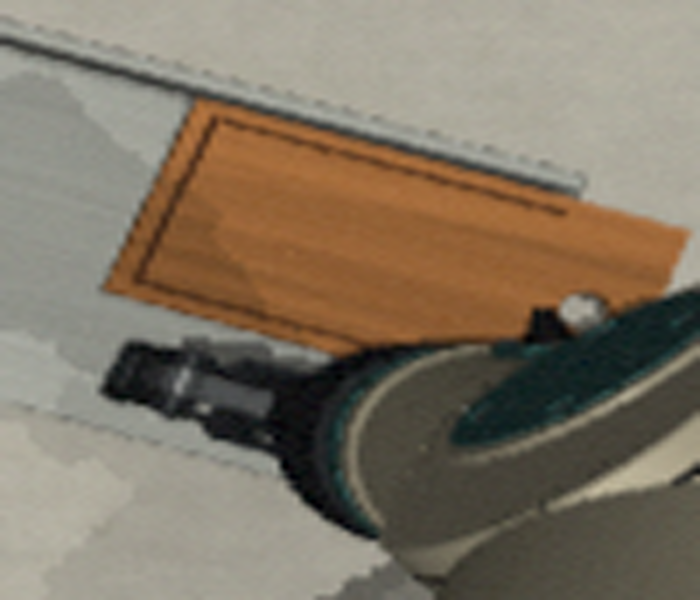

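Run:
```python
from plan import *
s=st();im=get_image('wrist')
for n,uv,z in [('trail f',(232/1.5,245/1.5),68),('trail b',(226/1.5,36/1.5),68),('lead f',(602/1.5,248/1.5),68),('lead b',(610/1.5,48/1.5),68),('hole',(569/1.5,144/1.5),68),('open',(508/1.5,255/1.5),60),('open',(500/1.5,345/1.5),60),('upst end',(534/1.5,24/1.5),89)]:
    print(n,wonz(im,uv,s,z).round(1))
```

```text
t 26.025 ledge [ -59.6 -134.7  100.3] rot [-3.141  0.    -1.939] F [ 0.1 -0.2  0.3] Fledge [ 0.2 -0.1  0.3] w 85.7 q7 [ 0.7   0.65  0.11  1.87 -0.12  0.63 -1.06]
trail f [-20.4 -65.8  68. ]
trail b [ 77.4 -65.7  68. ]
lead f [ -20.5 -244.4   68. ]
lead b [  78.2 -243.7   68. ]
hole [  28.4 -221.9   68. ]
open [ -27.1 -197.1   60. ]
open [ -75.  -197.5   60. ]
upst end [  77.1 -196.8   89. ]
```

Emit:
move_arm(moves=[[[0, -0.003, 0.02, 0, 0, 0], [0, -0.007, 0.045, 0, 0, 0], [0, -0.01, 0.062, 0, 0, 0], [0, -0.01, 0.07, 0, 0, 0], [0, -0.01, 0.073, 0, 0, 0], [0, -0.01, 0.073, 0, 0, 0], [0, -0.014, 0.073, 0, 0, 0], [0, -0.018, 0.073, 0, 0, 0], [0, -0.021, 0.073, 0, 0, 0], [0, -0.024, 0.073, 0, 0, 0], [0, -0.026, 0.073, 0, 0, 0], [0, -0.026, 0.073, 0, 0, 0]]])

```text
clock: 27.58
eef_pos: [408.3, -420.9, 27.0]
tool_rot: [-3.142, 0.0, -1.94]
force: [1.1, 0.2, -0.3]
width: 85.7
```

Emit:
move_arm(moves=[[[0, -0.001, 0, 0, 0, 0], [0, -0.002, 0, 0, 0, 0], [0, -0.002, 0, 0, 0, 0]]])

```text
clock: 27.95
eef_pos: [409.1, -421.2, 26.9]
tool_rot: [3.14, 0.0, -1.941]
force: [-3.1, 1.3, 1.6]
width: 85.4
```

Emit:
move_arm(moves=[[[0, -0.0005, 0, 0, 0, 0], [0, -0.001, 0, 0, 0, 0], [0, -0.001, 0, 0, 0, 0]]])

```text
clock: 28.32
eef_pos: [409.1, -421.2, 26.8]
tool_rot: [3.138, 0.001, -1.941]
force: [-4.4, 2.8, 4.1]
width: 85.2
```

It stops firmly at the same x as before, so it is seated. Retreating.

Emit:
move_arm(moves=[[[0, 0.005, 0, 0, 0, 0], [0, 0.014, 0, 0, 0, 0], [0, 0.02, -0.01, 0, 0, 0], [0, 0.025, -0.05, 0, 0, 0], [0, 0.04, -0.1, 0, 0, 0], [0.01, 0.07, -0.15, 0, 0, 0], [0.02, 0.1, -0.18, 0, 0, 0], [0.04, 0.13, -0.2, 0, 0, 0], [0.06, 0.14, -0.2, 0, 0, 0], [0.08, 0.14, -0.2, 0, 0, 0], [0.08, 0.14, -0.2, 0, 0, 0]]])

```text
clock: 29.7
eef_pos: [251.3, -447.5, 227.1]
tool_rot: [-3.141, -0.001, -1.942]
force: [1.0, -0.5, 0.0]
width: 85.6
```

Run:
```python
from plan import *
s=st();im=get_image('top')
cv2.imwrite('pics/t13.png',cv2.resize(im['color'][110:310,100:400],None,fx=2.6,fy=2.6,interpolation=cv2.INTER_CUBIC))
a=get_image('scene')['color'];cv2.imwrite('pics/s13.png',cv2.resize(a[110:270,190:400],None,fx=3.7,fy=3.7,interpolation=cv2.INTER_CUBIC))
```

```text
t 29.7 ledge [-170.7 -216.5  227.1] rot [-3.141e+00 -1.000e-03 -1.942e+00] F [ 1.  -0.5  0. ] Fledge [ 1.1 -0.1  0. ] w 85.6 q7 [ 0.89  0.41  0.16  1.88 -0.08  0.86 -0.85]
```

View pics/t13.png

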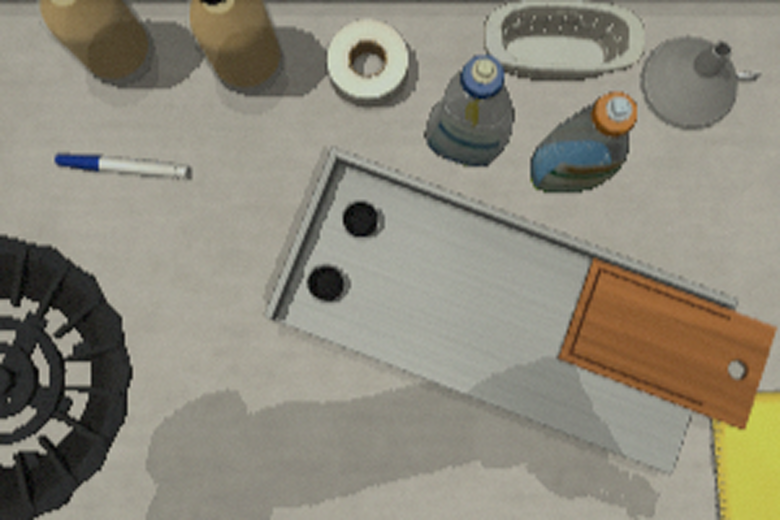

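View pics/s13.png

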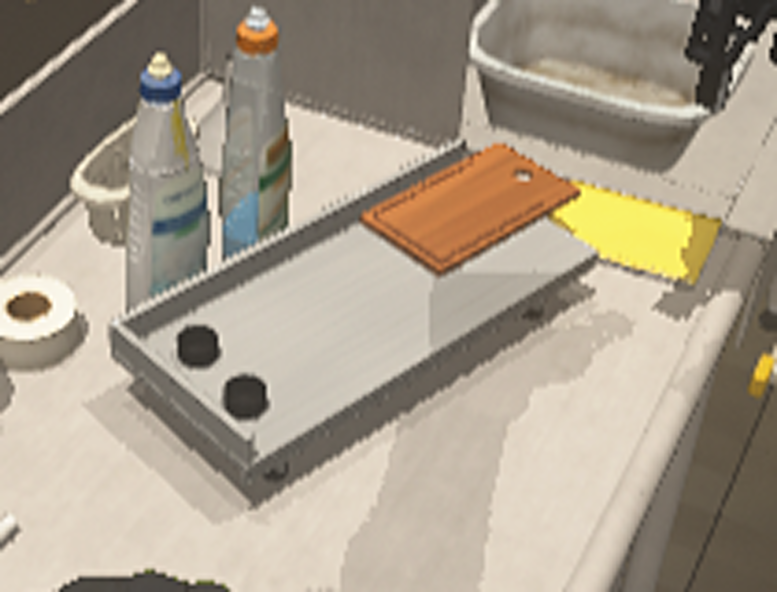

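The top view shows the board along the upstand, with the hole at crop position (738,369), well past the open end. The caps, bottles, roll and marker are at the same pixels as at the start. Handing in.

```bash
python3 -c "
from cell import job
print(job.finish_job())"
```

```text
the job is handed in; nothing more can be done
None
```

I pushed the board flat along the ledge without gripping or lifting it, and handed the job in at about 30 s of the 51 s allowed.

**How it was done:** Both open fingertips pushed the long side square against the back upstand. Two fingertips on the far end then slid it along the upstand past the open end. A last light push of about 5 N re-seated it, stopping firmly at the same place as the first time, before the arm backed off clear.

**Last checks:**
- **Overhang:** before the re-seating push, the wrist camera put the hole end 44 to 47 mm past the open end, with the hole's inner edge about 13 to 16 mm clear. About 134 mm of the 180 mm length stays on the ledge.
- **Against the upstand:** the long side lies along it with no gap visible.
- **Everything else:** caps, bottles, roll and marker are at the same places in the top view as at the start.

**What disagreed:**
- **Fingertips:** they sat about 24 to 36 mm behind the TCP, depending on how far the jaws were open. The description gave 13 mm, so I found the ledge height by touch. The second touch pressed the ledge with 27 N.
- **Scene camera:** its overlay of the ledge was off by about 3 pixels. The top and wrist cameras agreed to within 2 to 4 mm.

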